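Pour bearing balls into the stitcher's hand-wheel bearing housing

ROBOT

A 7-joint arm with a two-finger parallel gripper is mounted at the origin on the work surface. World frame = base frame: x ahead of the robot, y to its left, z up, the work surface at z = 0. Lengths are in m, angles in rad, forces in N, time in s.
With the tool pointing down it reaches from about 0.4 to 0.875 m from the base axis. Payload 19.3 kg.
Tool frame: the origin (TCP) lies between the finger pads; the fingertips stand bot.tcp_to_tips ahead of it and the grasp point (between the pads) is the TCP (bot.tcp_to_tips is the distance from the TCP to the fingertips, in m); z points along the fingers, y is the line along which they close (so a half turn about z gives the same grasp; the last joint's range is limited). The gripper opens to 85 mm and grips with 20 to 120 N. Pads are 22 mm wide; open, the fingers measure 114 mm over their backs; the gripper's body (76 mm by 85 mm) begins 54 mm behind the grasp point. The pads swing forward as they close: fully open they stand 13 mm farther back than shut.
Start: joints at [1.037, 0.521, -0.036, 1.599, 0.021, 1.021, -0.113], TCP at [0.28, -0.559, 0.216] pointing down, gripper open.
Joint ranges: [-2.91, 2.91], [-0.3, 2.13], [-1.5, 1.42], [0.17, 2.43], [-1.26, 4.41], [0.16, 1.93], [-2.52, 2.52]. Speed limits (rad/s): [1.89, 1.89, 2.39, 2.39, 3.01, 3.01, 3.01].

INTERFACE

Orientations are given as [roll, pitch, yaw] about the fixed x, y, z axes, in that order (R = Rz(yaw) Ry(pitch) Rx(roll)).
In Python, from workcell import telemetry, grab_frame, bot gives the robot as it stands. The module is installed in compiled form; this text tells all that it offers.
- The arm moves only by the shell command python3 -m crank 'ROWS' [FORCE]. ROWS is text: rows parted by semicolons, each of 7 numbers parted by spaces: the finger opening in m, from 0 to 0.0854, then the shift along the tool's x, y, z in m, then the turn, a rotation vector about the tool's x, y, z in degrees. A call has exactly 8 rows; each row shifts and turns the commanded pose from where the row before left it, along the tool's axes as they then stand; what a row does not reach is not made up. A row lasts 1/12 s, in which the tool goes at most 41.7 mm and 7.16 degrees, less where a joint would pass 70% of its speed; a pose out of reach is approached as far as the arm can. A call with a gripper value outside its range is refused whole. The fingers move at their own pace and stop on an object; FORCE is the grip in N (left out, the last holds). Time passes only in rows, so rows that do not move let the fingers close, or fill a call up. It gives the time, the measured TCP pose, the force, the opening and the grip force at its end, in the units of the state.
- telemetry.observe(): the state, without advancing time (a new reading comes with each control period).
- grab_frame(name): name is "side" or "top" or "wrist"; returns a dict with "pixels" (384x512x3 uint8, red, green, blue), "depth" (384x512 float32, m along the optical axis (not along the pixel's ray), 0 where there is no reading), "vertical_fov" (degrees; the focal length in pixels is half the picture's height over the tangent of half this angle, whatever the lens; pixels are square), "cx", "cy" (the principal point, pixels), "R" (3x3) and "t" (3): a world point X has camera coordinates R X + t; the wrist camera has in their place "hand_eye" (4x4, takes a point from camera to tool coordinates, whose origin is the TCP and whose axes are the flange's). Camera axes: x right, y down, z forward; pixel columns grow to the right and rows downward; lengths in m; the calibration is good to about 2 mm. A picture is of the moment at which its call begins: read the wrist's pose just before it.
- bot.job_done(): hands the job in; it is judged then, once.
The state is a dict: "clock": time; "qpos": joint angles; "qd": joint speeds; "joint_efforts": joint torques, N m; "position": TCP position; "tool_rot": TCP orientation; "force": force on the tool from outside, world axes, zero at the start; "moment": the same for the moment, N m; "grip_width": finger opening in m; "finger_force": force on a finger pad.
Only numpy, scipy, OpenCV 4.12 (cv2) and the standard library are available. Lean on these libraries where they do the work, as an engineer would, in place of code of your own. Each camera call takes 0.05 s, during which the arm holds its last target. There are 200 camera calls.

TASK

Pick up the aluminium scoop without spilling, bring its lip down to about a finger's width above the rim of the round bearing housing, and only then tip it so that all five steel balls roll gently into the race. Then stand the empty scoop upright on its rubber mat again and let go, leaving the other things on the bench where they are.

Things in the scene. Friction and masses are not known exactly. Their poses are not given: they have to be found in the camera images.
- scoop: Open aluminium scoop holding the five balls, 110 mm long, 52 mm wide, walls and floor 3 mm thick, 0.10 to 0.20 kg empty. Origin: underside centre. Own -x points to the pouring lip (towards the robot, within 0.7 rad), +x to the closed back wall (x = +50 mm), y across, z up. Flat floor from x = -20 to +50 mm between upright parallel side walls 40 mm high.
- scoop_grip (a point): place to grip the scoop, across its two side walls (52 mm over their outsides): midway between them, 10 mm behind (+x) the scoop origin and 28 mm above its underside; axes as the scoop. Starts with the scoop level on the mat.
- lip (a point): middle of the upper edge of the pouring lip, 58 mm ahead (-x) of the scoop origin and 26 mm above its underside; axes as the scoop. From x = -20 mm the floor rises to it as a ramp at 30 degrees with 22 mm side walls, so balls roll out once the scoop is tipped lip-down by more than 30 degrees; 45 to 50 degrees empties it.
- housing: Dark steel bearing housing, a round open dish fixed to the bench: 140 mm outside diameter, 30 mm high, wall and floor 8 mm thick; in its middle a boss 48 mm across with a conical top up to 35 mm above the bench. The ball race is the ring groove between boss and rim, 38 mm wide and 22 mm deep. Origin: centre of its underside, on the bench; z up.
- mat: Black rubber mat fixed to the bench, 130 mm long (x) by 90 mm wide (y), 4 mm thick. Origin: centre of its underside. The scoop stands on it at the start, lip towards the mat's own -x.
- ball0_center (a point): centre of a loose steel bearing ball, 14 mm diameter, 11 g; starts on the floor of the scoop
- ball1_center (a point): centre of a loose steel bearing ball, 14 mm diameter, 11 g; starts on the floor of the scoop
- ball2_center (a point): centre of a loose steel bearing ball, 14 mm diameter, 11 g; starts on the floor of the scoop
- ball3_center (a point): centre of a loose steel bearing ball, 14 mm diameter, 11 g; starts on the floor of the scoop
- ball4_center (a point): centre of a loose steel bearing ball, 14 mm diameter, 11 g; starts on the floor of the scoop
- tin_small: small closed polish tin, 52 mm across, 22 mm high, a bystander standing between the mat and the housing; origin: underside centre
- tin_large: large closed polish tin, 86 mm across, 30 mm high, a bystander at the back; origin: underside centre
- glue: glue bottle, 48 mm across, 110 mm high, a bystander at the back right; origin: underside centre
- hammer: hammer lying across the back of the bench, a bystander; origin: near its middle, on the bench
- screwdriver: screwdriver lying on the right, a bystander; origin: near its middle, on the bench
- brush: flat glue brush with a wooden handle lying on the left, a bystander; origin: near its middle, on the bench
- heel: rubber heel block, 62 x 58 x 28 mm, a bystander at the back left; origin: underside centre
Things that resemble listed ones, but are neither listed nor needed, are in the scene too. Leave any brown or green look-alike of the housing alone.

How it is judged:
By the outcome, as a careful person would: the job done as asked, in the order asked, and still so for the second after the job is handed in, with the robot touching nothing.
It also fails if it takes over 67 s, if anything falls off the work surface, if the arm or the gripper's body presses on something with over 40 N, if the wrist force passes 120 N, or if a joint passes its speed limit or range.

## Working session

There is one attempt and no reset: what is moved stays moved. The work goes in short steps, Python scripts to look and compute and a shell command to move; the robot and the scene stay as the last step left them, time stands still between calls to the robot, and variables do not carry over. Pictures are saved under pics/ and viewed, at most 10 in all, crops included, and the job is handed in when it is done.

```bash
mkdir -p pics; cat > h.py <<'E'
import numpy as np, cv2
from scipy.spatial.transform import Rotation as Ro
from workcell import telemetry, grab_frame, bot
def pose():
    s=telemetry.observe(); r=np.array(s["tool_rot"])
    return np.array(s["position"]), (r if r.shape==(3,3) else Ro.from_euler('xyz',r).as_matrix()), s
def grab(name):
    p,R,s=pose(); f=grab_frame(name); d=f["depth"]; h,w=d.shape
    fl=h/2/np.tan(np.radians(f["vertical_fov"])/2)
    u,v=np.meshgrid(np.arange(w),np.arange(h))
    C=np.stack([(u-f["cx"])*d/fl,(v-f["cy"])*d/fl,d],-1)
    if name=="wrist":
        H=np.array(f["hand_eye"]); T=C@H[:3,:3].T+H[:3,3]; W=T@R.T+p
    else: W=(C-np.array(f["t"]))@np.array(f["R"])
    W[d==0]=np.nan
    return f["pixels"],W,f
def save(px,fn,crop=None,k=1):
    im=px[...,::-1]
    if crop: im=im[crop[1]:crop[3],crop[0]:crop[2]]
    cv2.imwrite("pics/"+fn,cv2.resize(im,None,fx=k,fy=k,interpolation=cv2.INTER_CUBIC))
E
python3 - <<'E'
from h import *
p,R,s=pose(); print(s, bot.tcp_to_tips)
for n in("top","side"):
    px,W,f=grab(n); np.savez(n,px=px,W=W); save(px,n+"0.png",k=1.5)
E
```

```text
{'clock': 0.0, 'qpos': array([ 1.03679143,  0.52201093, -0.03629633,  1.59996736,  0.02119914,
        1.02111421, -0.11280446]), 'qd': array([-4.93082134e-04,  1.37469283e-04,  5.15017704e-04, -3.82377245e-04,
        1.08655111e-04,  1.49789679e-04,  3.44172027e-05]), 'joint_efforts': array([ 2.21189475e-04, -9.27112198e+01,  1.97995685e+00, -3.69931626e+01,
        1.78885827e-02,  8.10593076e-03, -8.05848367e-05]), 'position': array([ 0.27939523, -0.55869427,  0.21544257]), 'tool_rot': array([-3.14048161e+00,  9.39949738e-05,  4.63762395e-01]), 'force': array([ 0.62664374, -0.41922014,  0.24746003]), 'moment': array([-0.04316535,  0.01400974, -0.02803156]), 'finger_force': 0.0, 'grip_width': 0.08565237208646145} 0.019
```

View pics/top0.png

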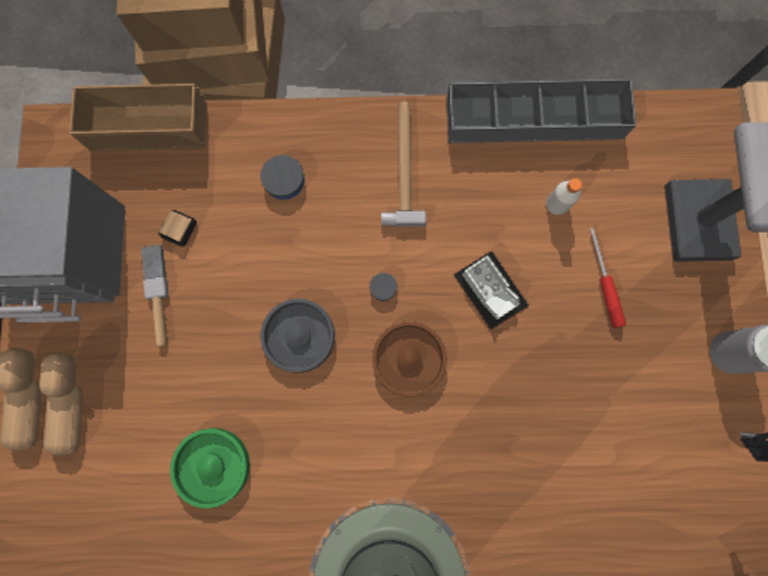

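The picture shows three round dishes: dark steel (298,336), brown (409,360) and green (210,468). The housing is the dark one. The scoop with its balls is on the black mat at (490,288), the small tin at (383,287). I'll check both in a close crop.

```bash
python3 - <<'E'
from h import *
D=np.load("top.npz"); px,W=D["px"],D["W"]
a=px[160:225,295:360]; b=px[190:255,165:230]
save(np.hstack([cv2.resize(a,(400,400),interpolation=cv2.INTER_CUBIC),cv2.resize(b,(400,400),interpolation=cv2.INTER_CUBIC)]),"crop1.png")
# housing: rim points
sub=W[190:255,165:230].reshape(-1,3); m=(sub[:,2]>.026)&(sub[:,2]<.034); q=sub[m]
(c,r)=cv2.minEnclosingCircle(q[:,:2].astype(np.float32)); print("housing",c,r,m.sum())
sub=W[160:225,295:360].reshape(-1,3)
for lo,hi in((.002,.006),(.035,.055)):
    q=sub[(sub[:,2]>lo)&(sub[:,2]<hi)]; print(lo,len(q),cv2.minAreaRect(q[:,:2].astype(np.float32)*1000))
q=W[180:203,242:270].reshape(-1,3);q=q[q[:,2]>.015];print("tin",cv2.minEnclosingCircle(q[:,:2].astype(np.float32)),q[:,2].max())
q=W[225:265,245:302].reshape(-1,3);q=q[q[:,2]>.02];print("brown",cv2.minEnclosingCircle(q[:,:2].astype(np.float32)),q[:,2].max())
E
```

```text
housing (0.44796285033226013, 0.16499775648117065) 0.07004904747009277 500
0.002 1011 ((535.9830322265625, -212.6760711669922), (190.51458740234375, 193.61209106445312), 88.05206298828125)
0.035 142 ((531.7681274414062, -205.0091552734375), (105.87210845947266, 53.50349807739258), 33.240692138671875)
tin ((0.5397545099258423, 0.00045795508776791394), 0.027050036936998367) 0.027652641661426423
brown ((0.3996394872665405, -0.04619117081165314), 0.06980155408382416) 0.03672418292633008
```

View pics/crop1.png

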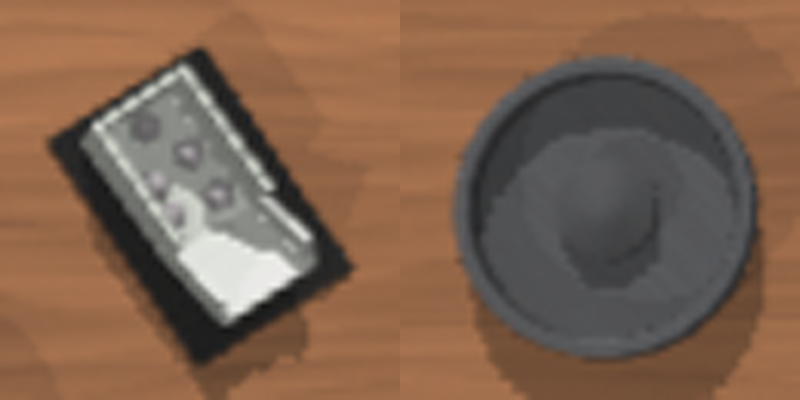

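Crop: in the left half, the scoop's closed back wall is at upper left and its white ramp and lip at lower right; all five balls lie on its flat floor. The right half is the dark steel housing with its boss, so the choice holds (rim radius 70.0 mm, matching). Next I go above the scoop.

```bash
python3 -m crank '0.085 .025 -.013 0 0 0 0;0.085 .025 -.013 0 0 0 0;0.085 .025 -.013 0 0 0 0;0.085 .025 -.013 0 0 0 0;0.085 .025 -.013 0 0 0 0;0.085 .025 -.013 0 0 0 0;0.085 .025 -.013 0 0 0 0;0.085 .025 -.013 0 0 0 0' 
python3 -m crank '0.085 .025 -.013 0 0 0 0;0.085 .025 -.013 0 0 0 0;0.085 .025 -.013 0 0 0 0;0.085 .025 -.013 0 0 0 0;0.085 .025 -.013 0 0 0 0;0.085 .025 -.013 0 0 0 0;0.085 .02 -.013 0 0 0 0;0.085 .01 -.005 0 0 0 -6.6'
python3 - <<'E'
from h import *
p,R,s=pose(); print(p,s["tool_rot"],s["qpos"])
px,W,f=grab("wrist"); np.savez("w1",px=px,W=W); save(px,"w1.png",k=1.5)
print(np.round(f["hand_eye"],3))
E
```

```text
clock: 0.77
position: [0.4124, -0.3752, 0.2158]
tool_rot: [-3.141, 0.0, 0.464]
force: [0.9, 0.5, -0.4]
grip_width: 0.085
finger_force: 0.0
clock: 1.43
position: [0.5314, -0.2066, 0.2158]
tool_rot: [-3.141, -0.001, 0.579]
force: [-0.5, 0.8, -0.6]
grip_width: 0.0849
finger_force: 0.0
[ 0.53141877 -0.20661019  0.21575622] [-3.14062079e+00 -6.46462278e-04  5.79497060e-01] [ 0.38732897  0.43807415 -0.16402204  1.74223069  0.0827857   0.96832671
 -0.79974675]
[[ 0.001 -0.962 -0.272  0.069]
 [ 1.     0.001 -0.001  0.   ]
 [ 0.001 -0.272  0.962 -0.158]
 [ 0.     0.     0.     1.   ]]
```

View pics/w1.png

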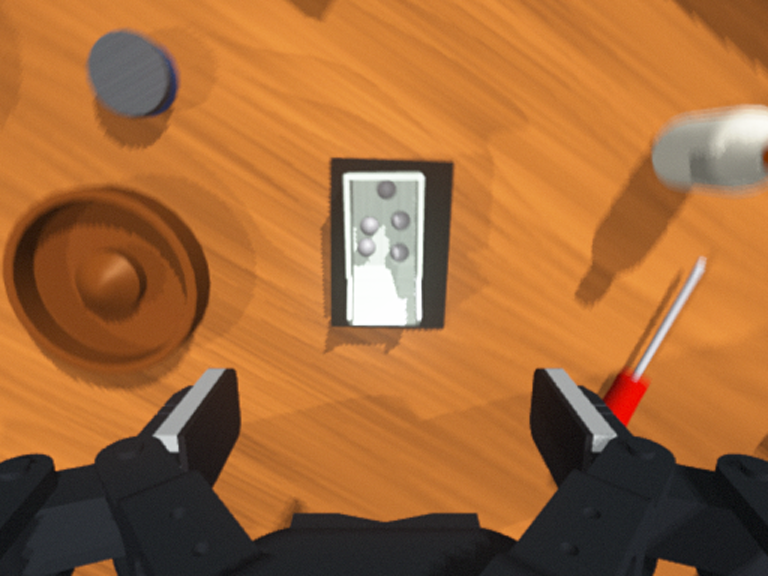

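The wrist view shows the scoop at (384,250), aligned with the tool, balls at (387,190) to (400,252), lip at the lower end (385,323).

```bash
cat > fit.py <<'E'
from h import *
def fit(W,lo=.036):
    q=W[100:225,215:305].reshape(-1,3); q=q[(q[:,2]>lo)&(q[:,2]<.055)]
    return len(q),cv2.minAreaRect(q[:,:2].astype(np.float32)*1000),q
if __name__=="__main__":
    p,R,s=pose(); W=np.load("w1.npz")["W"]
    n,r,q=fit(W); print(n,r,np.median(q[:,2]))
    b=cv2.boxPoints(r)/1000; T=(np.c_[b,[.044]*4]-p)@R; print(np.round(T,4))
    t=(q-p)@R; 
    for e in (0,1): print(np.percentile(t[:,e],[0,1,5,50,95,99,100]).round(4))
    # outer wall middles along tool x slices
    for x in np.arange(t[:,0].min(),t[:,0].max(),.012):
        k=t[abs(t[:,0]-x)<.006]; print(round(x,3),k[:,1].min().round(4),k[:,1].max().round(4),np.median(k[:,2]).round(4))
E
python3 fit.py
```

```text
819 ((532.2073364257812, -205.7239532470703), (104.99334716796875, 51.849082946777344), 32.21980667114258) 0.04425710700022381
[[-0.0516 -0.0276  0.1717]
 [-0.0534  0.0242  0.1716]
 [ 0.0516  0.0278  0.1718]
 [ 0.0533 -0.024   0.1718]]
[-0.0533 -0.0485 -0.0437  0.0189  0.052   0.0528  0.053 ]
[-0.0273 -0.0263 -0.0259  0.0007  0.0262  0.0271  0.0272]
-0.053 -0.0269 0.0243 0.1746
-0.041 -0.0273 0.0248 0.1729
-0.029 -0.0263 0.025 0.1775
-0.017 -0.0264 0.0255 0.1716
-0.005 -0.0261 0.0254 0.1717
0.007 -0.0257 0.0254 0.1714
0.019 -0.0252 0.0263 0.1714
0.031 -0.0248 0.0263 0.1713
0.043 -0.0244 0.0272 0.1713
```

Scoop: 52 mm wide, top at 44 mm, yaw 32.2°, all as expected, and the top and wrist cameras agree to 1 mm. Before grasping, I test with the empty gripper that the pouring tilt is reachable.

```bash
python3 -m crank '0.085 .0192 -.0278 0 0 0 0;0.085 .0192 -.0278 0 0 0 0;0.085 .0192 -.0278 0 0 0 0;0.085 .0192 -.0278 0 0 0 0;0.085 .0192 -.0278 0 0 0 0;0.085 .0192 -.0278 0 0 0 0;0.085 .0192 -.0278 0 0 0 0;0.085 .0192 -.0278 0 0 0 0' >/dev/null
python3 -m crank '0.085 .0192 -.0278 0 0 0 0;0.085 .0192 -.0278 0 0 0 0;0.085 .0192 -.0278 0 0 0 0;0.085 .0192 -.0278 0 0 0 0;0.085 0 0 0 0 0 6.5;0.085 0 0 0 0 0 6.5;0.085 0 0 .035 0 0 0;0.085 0 0 .035 0 0 0'
python3 -c "
from h import *
print(pose()[2]['qpos'])"
python3 -m crank '0.085 0 0 0 0 6 0;0.085 0 0 0 0 6 0;0.085 0 0 0 0 6 0;0.085 0 0 0 0 6 0;0.085 0 0 0 0 6 0;0.085 0 0 0 0 6 0;0.085 0 0 0 0 6 0;0.085 0 0 0 0 6 0'
python3 -c "
from h import *
p,R,s=pose();print(s['qpos'],np.round(R[:,2],3))"
```

```text
clock: 2.82
position: [0.5412, 0.1954, 0.1464]
tool_rot: [3.141, -0.003, 0.351]
force: [0.8, 0.7, -0.7]
grip_width: 0.0851
finger_force: 0.0
[-0.30283236  0.5302852  -0.20485871  1.79525786  0.14111461  0.82673069
 -1.79595108]
clock: 3.48
position: [0.5628, 0.1904, 0.218]
tool_rot: [3.13, -0.587, 0.388]
force: [0.3, -0.4, -0.3]
grip_width: 0.0849
finger_force: 0.0
[-0.2138314   0.27071433 -0.28146784  2.19381304  0.90860896  0.16122445
 -2.51295058] [ 0.517  0.199 -0.833]
```

Pitching the fingers outward runs into the limits of joints 6 and 7. I'll pour instead with the scoop to the left of the housing, lip pointing right and outward (yaw about 2.25), and test that.

```bash
cat >> h.py <<'E'
def Rt(yaw,tilt=0): return Ro.from_euler('z',yaw).as_matrix()@np.diag([1.,-1,-1])@Ro.from_rotvec([0,np.radians(tilt),0]).as_matrix()
def to(pt,yaw,tilt=0):
    p,R,s=pose(); print("shift now-frame",np.round(R.T@(np.array(pt)-p),4),"after-turn-frame",np.round(Rt(yaw,tilt).T@(np.array(pt)-p),4),
      "rotvec",np.round(np.degrees(Ro.from_matrix(R.T@Rt(yaw,tilt)).as_rotvec()),2))
E
python3 -c "
from h import *
to([.386,.242,.2],.388); to([.386,.242,.17],2.25)"
```

```text
shift now-frame [-0.13  -0.114 -0.066] after-turn-frame [-0.1441 -0.1147  0.018 ] rotvec [  0.62 -33.62  -0.17]
shift now-frame [-0.1466 -0.1143 -0.041 ] after-turn-frame [ 0.1512 -0.1051  0.048 ] rotvec [  31.62  -22.64 -103.38]
```

```bash
python3 -m crank '0.085 0 0 0 0 -6.7 0;0.085 0 0 0 0 -6.7 0;0.085 0 0 0 0 -6.7 0;0.085 0 0 0 0 -6.7 0;0.085 0 0 0 0 -6.8 0;0.085 0 0 0 0 0 -7.1;0.085 0 0 0 0 0 -7.1;0.085 0 0 0 0 0 -7.1'
python3 -m crank '0.085 0 0 0 0 0 -7.1;0.085 0 0 0 0 0 -7.1;0.085 0 0 0 0 0 -7.1;0.085 0 0 0 0 0 -7.1;0.085 0 0 0 0 0 -7.1;0.085 0 0 0 0 0 -7.1;0.085 0 0 0 0 0 -7.1;0.085 0 0 0 0 0 -7.1'
python3 -m crank '0.085 0 0 0 0 0 -7.1;0.085 0 0 0 0 0 -7.1;0.085 0 0 0 0 0 -7.1;0.085 0 0 0 0 0 -7.1;0.085 .038 -.015 .012 0 0 0;0.085 .038 -.015 .012 0 0 0;0.085 .038 -.015 .012 0 0 0;0.085 .037 -.015 .012 0 0 0'
python3 -c "
from h import *
print(pose()[2]['qpos']);to([.386,.242,.15],2.25)"
```

```text
clock: 4.15
position: [0.5694, 0.1858, 0.2162]
tool_rot: [3.092, -0.082, 0.734]
force: [0.6, -0.1, -0.1]
grip_width: 0.0852
finger_force: 0.0
clock: 4.82
position: [0.5693, 0.1855, 0.2165]
tool_rot: [3.045, -0.003, 1.723]
force: [0.7, -0.6, 0.1]
grip_width: 0.0848
finger_force: 0.0
clock: 5.48
position: [0.4367, 0.2704, 0.1576]
tool_rot: [3.054, 0.042, 2.21]
force: [0.6, 2.1, -1.1]
grip_width: 0.0846
finger_force: 0.0
[ 0.07586431  0.57753788 -1.0529759   1.98958305  0.73714514  0.90258137
 -0.72593913]
shift now-frame [ 0.0077 -0.058   0.0022] after-turn-frame [ 0.0097 -0.0573  0.0076] rotvec [ 4.95  2.52 -2.2 ]
```

```bash
python3 -m crank '0.085 0 -.029 0 5 2.5 -2.2;0.085 .009 -.028 .005 0 0 0;0.085 0 0 0 0 6 0;0.085 0 0 0 0 6 0;0.085 0 0 0 0 6 0;0.085 0 0 0 0 6 0;0.085 0 0 0 0 6 0;0.085 0 0 0 0 6 0'
python3 -m crank '0.085 0 0 0 0 6 0;0.085 0 0 0 0 6 0;0.085 0 0 .015 0 0 0;0.085 0 0 .015 0 0 0;0.085 0 0 0 0 0 0;0.085 0 0 0 0 0 0;0.085 0 0 0 0 0 0;0.085 0 0 0 0 0 0'
python3 -c "
from h import *
p,R,s=pose();print(s['qpos'],R[:,2]);to([.386,.242,.12],2.25,48)"
```

```text
clock: 6.15
position: [0.3883, 0.2419, 0.1511]
tool_rot: [3.141, -0.632, 2.25]
force: [0.9, -0.4, 0.2]
grip_width: 0.0848
finger_force: 0.0
clock: 6.82
position: [0.3741, 0.2597, 0.1311]
tool_rot: [-3.141, -0.836, 2.251]
force: [-0.5, 0.1, 0.9]
grip_width: 0.0852
finger_force: 0.0
[ 0.60004691  1.13750494 -1.32356573  1.92026312  0.31046757  0.94974783
 -0.06252204] [-0.46704278  0.57667492 -0.67031118]
shift now-frame [-0.0225 -0.0019 -0.0083] after-turn-frame [-0.0225 -0.0018 -0.0083] rotvec [-0.07  0.09  0.05]
```

The tilt is fully reachable there. I go back above the scoop.

```bash
python3 -m crank '0.085 0 0 0 0 -7 0;0.085 0 0 0 0 -7 0;0.085 0 0 0 0 -7 0;0.085 0 0 0 0 -7 0;0.085 0 0 0 0 -7 0;0.085 0 0 0 0 -7 0;0.085 0 0 -.03 0 -6 0;0.085 0 0 -.03 0 0 0' >/dev/null
python3 -m crank '0.085 -.0331 -.0113 0 0 0 0;0.085 -.0331 -.0113 0 0 0 0;0.085 -.0331 -.0113 0 0 0 0;0.085 -.0331 -.0113 0 0 0 0;0.085 -.0331 -.0113 0 0 0 0;0.085 -.0331 -.0113 0 0 0 0;0.085 -.0331 -.0113 0 0 0 0;0.085 -.0331 -.0113 0 0 0 0' >/dev/null
python3 -m crank '0.085 -.0331 -.0113 0 0 0 0;0.085 -.0331 -.0113 0 0 0 0;0.085 -.0331 -.0113 0 0 0 0;0.085 -.0331 -.0113 0 0 0 0;0.085 -.0331 -.0113 0 0 0 0;0.085 -.0331 -.0113 0 0 0 0;0.085 0 0 0 0 0 6.9;0.085 0 0 0 0 0 6.9'
python3 -m crank '0.085 0 0 0 0 0 6.9;0.085 0 0 0 0 0 6.9;0.085 0 0 0 0 0 6.9;0.085 0 0 0 0 0 6.9;0.085 0 0 0 0 0 6.9;0.085 0 0 0 0 0 6.9;0.085 0 0 0 0 0 6.9;0.085 0 0 0 0 0 6.9' >/dev/null
python3 -m crank '0.085 0 0 0 0 0 6.9;0.085 0 0 0 0 0 6.9;0.085 0 0 0 0 0 6.9;0.085 0 0 0 0 0 6.9;0.085 0 0 0 0 0 0;0.085 0 0 0 0 0 0;0.085 0 0 0 0 0 0;0.085 0 0 0 0 0 0'
python3 -c "
from h import *
p,R,s=pose();print(s['qpos']);to([.5419,-.1998,.10],.562)"
```

```text
clock: 8.82
position: [0.5447, -0.2046, 0.1876]
tool_rot: [-3.139, -0.006, 2.003]
force: [0.3, 2.2, -0.7]
grip_width: 0.0846
finger_force: 0.0
clock: 10.15
position: [0.5446, -0.2024, 0.1877]
tool_rot: [-3.135, 0.002, 0.569]
force: [-0.0, 0.1, 0.1]
grip_width: 0.0848
finger_force: 0.0
[ 0.70115106  0.55319948 -0.63939096  1.71937301  0.37699834  1.00151531
 -1.07671633]
shift now-frame [-0.0007 -0.0031  0.0877] after-turn-frame [-0.0009 -0.0037  0.0877] rotvec [-0.36  0.11  0.41]
```

```bash
python3 -m crank '0.085 -.001 -.0035 0 -.36 .1 .4;0.085 0 0 .03 0 0 0;0.085 0 0 .03 0 0 0;0.085 0 0 .03 0 0 0;0.085 0 0 .025 0 0 0;0.085 0 0 .02 0 0 0;0.085 0 0 .015 0 0 0;0.085 0 0 0 0 0 0'
python3 -c "
from h import *
to([.5419,-.1998,.0323],.562)
px,W,f=grab('wrist'); save(px,'w2.png',k=1.2)"
```

```text
clock: 10.82
position: [0.5401, -0.1992, 0.0349]
tool_rot: [-3.138, 0.002, 0.56]
force: [0.0, -0.3, -0.2]
grip_width: 0.085
finger_force: 0.0
shift now-frame [0.0012 0.0015 0.0026] after-turn-frame [0.0012 0.0015 0.0026] rotvec [-0.2   0.14 -0.09]
```

View pics/w2.png

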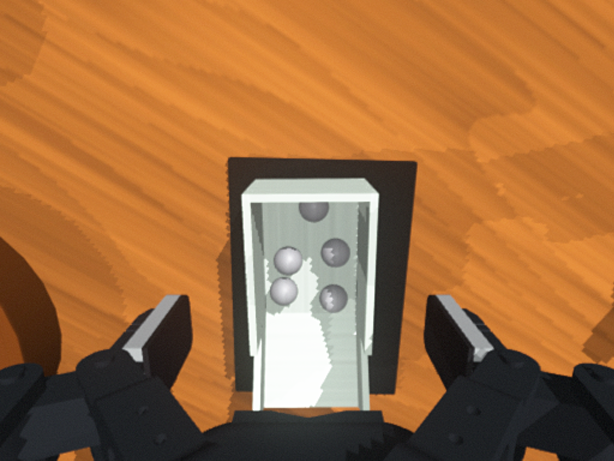

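The fingers at (160,340) and (455,340) straddle the scoop's walls (245 to 375); all five balls are inside. I centre and close.

```bash
python3 -m crank '0.075 .001 .0015 .0025 0 0 0;0.068 0 0 0 0 0 0;0.062 0 0 0 0 0 0;0.058 0 0 0 0 0 0;0.054 0 0 0 0 0 0;0.050 0 0 0 0 0 0;0.045 0 0 0 0 0 0;0.04 0 0 0 0 0 0' 45
python3 -m crank '0.04 0 0 0 0 0 0;0.04 0 0 0 0 0 0;0.04 0 0 -.002 0 0 0;0.04 0 0 -.003 0 0 0;0.04 0 0 -.004 0 0 0;0.04 0 0 -.005 0 0 0;0.04 0 0 -.005 0 0 0;0.04 0 0 -.005 0 0 0'
```

```text
clock: 11.53
position: [0.5435, -0.2007, 0.0352]
tool_rot: [3.142, 0.0, 0.559]
force: [0.1, 0.5, 0.5]
grip_width: 0.0399
finger_force: 0.0
clock: 12.2
position: [0.5436, -0.2007, 0.0597]
tool_rot: [3.141, 0.0, 0.559]
force: [-0.2, 0.0, 0.2]
grip_width: 0.0401
finger_force: 0.0
```

The fingers closed to 40 mm on nothing, so I look.

```bash
python3 -c "
from h import *
px,W,f=grab('wrist'); a=cv2.resize(px,(533,400))
px2,W2,f=grab('side'); np.savez('s2',px=px2,W=W2);b=cv2.resize(px2,(533,400))
save(np.vstack([a,b])[:,:],'w3.png',k=.75)
p,R,s=pose();print(s['grip_width'])"
```

```text
0.04027253235544535
```

View pics/w3.png

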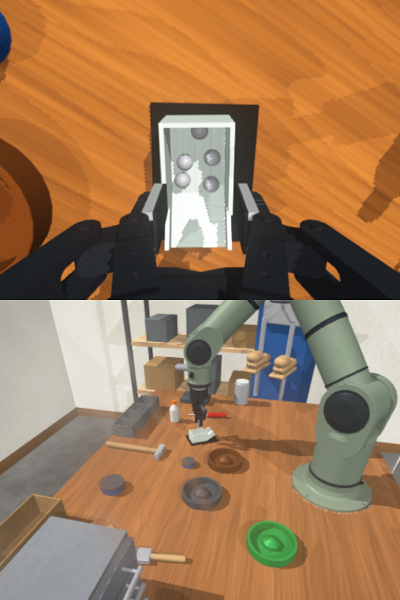

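```bash
python3 -c "
from h import *
p,R,s=pose();print(p,s['grip_width'],s['finger_force'])
px,W,f=grab('wrist');np.savez('w4',px=px,W=W); save(px,'w4.png',(130,130,390,330),3)
t=(W-p)@R
print('fl',192/np.tan(np.radians(f['vertical_fov'])/2))
for r in (150,160,175,190,205,220,235,250):
    print(r,[(c,*np.round(t[r,c]*1000).astype(int),int(W[r,c,2]*1000)) if np.isfinite(W[r,c,2]) else c for c in range(190,325,8)])
"
```

```text
[ 0.54393735 -0.20088162  0.06006265] 0.04027253235544535 0.0
fl 328.8773113186576
150 [(190, np.int64(37), np.int64(-44), np.int64(61), 0), (198, np.int64(38), np.int64(-38), np.int64(55), 5), (206, np.int64(38), np.int64(-33), np.int64(55), 4), (214, np.int64(40), np.int64(-26), np.int64(43), 16), (222, np.int64(40), np.int64(-21), np.int64(45), 15), (230, np.int64(40), np.int64(-16), np.int64(43), 17), (238, np.int64(40), np.int64(-11), np.int64(44), 16), (246, np.int64(40), np.int64(-6), np.int64(45), 15), (254, np.int64(40), np.int64(-1), np.int64(43), 17), (262, np.int64(40), np.int64(4), np.int64(43), 16), (270, np.int64(40), np.int64(8), np.int64(42), 18), (278, np.int64(40), np.int64(13), np.int64(41), 18), (286, np.int64(40), np.int64(18), np.int64(42), 18), (294, np.int64(40), np.int64(23), np.int64(41), 18), (302, np.int64(38), np.int64(30), np.int64(54), 5), (310, np.int64(38), np.int64(35), np.int64(56), 4), (318, np.int64(38), np.int64(40), np.int64(56), 4)]
160 [(190, np.int64(30), np.int64(-45), np.int64(61), -1), (198, np.int64(31), np.int64(-38), np.int64(56), 3), 
[... 5520 characters left out ...]
, 37), (222, np.int64(-31), np.int64(-24), np.int64(52), 8), (230, np.int64(-31), np.int64(-18), np.int64(52), 8), (238, np.int64(-32), np.int64(-13), np.int64(52), 7), (246, np.int64(-31), np.int64(-7), np.int64(51), 9), (254, np.int64(-31), np.int64(-2), np.int64(51), 9), (262, np.int64(-31), np.int64(4), np.int64(51), 8), (270, np.int64(-31), np.int64(10), np.int64(51), 8), (278, np.int64(-31), np.int64(15), np.int64(51), 8), (286, np.int64(-31), np.int64(21), np.int64(51), 9), (294, np.int64(-14), np.int64(22), np.int64(15), 45), (302, np.int64(7), np.int64(20), np.int64(-27), 87), (310, np.int64(11), np.int64(22), np.int64(-37), 97), (318, np.int64(11), np.int64(25), np.int64(-38), 97)]
```

View pics/w4.png

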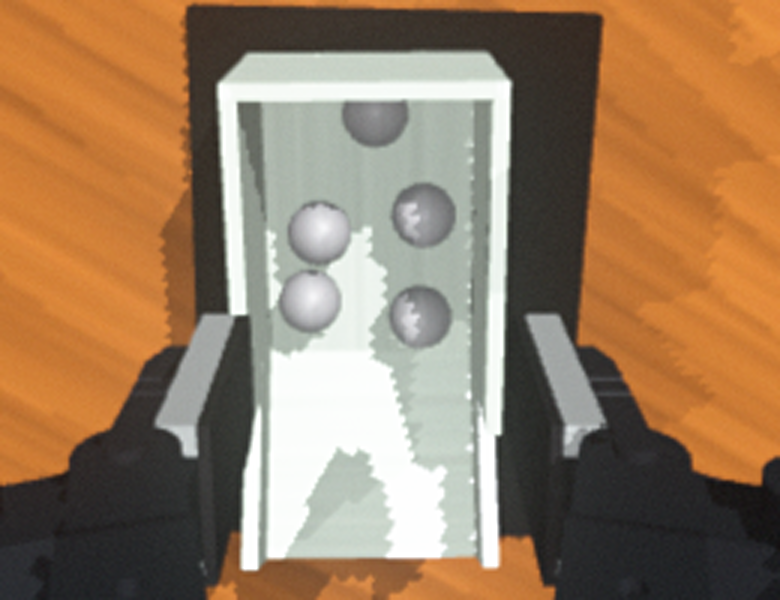

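The finger pixels show the tips about 20 mm behind the reported TCP, at z ≈ 82 mm with the TCP at 60 mm. The fingers therefore closed above the 44 mm walls. The picture also shows the scoop untouched with its five balls. I open, descend so that the tips end at about 13 mm (TCP ≈ -8 mm), and close again.

```bash
python3 -m crank '0.085 0 0 0 0 0 0;0.085 0 0 0 0 0 0;0.085 0 0 0 0 0 0;0.085 0 0 0 0 0 0;0.085 0 0 .01 0 0 0;0.085 0 0 .015 0 0 0;0.085 0 0 .015 0 0 0;0.085 0 0 0 0 0 0'
python3 - <<'E'
from h import *
p,R,s=pose(); px,W,f=grab('wrist'); t=(W-p)@R
m=(t[...,2]<-.015)&(t[...,2]>-.06)&(abs(abs(t[...,1])-.045)<.012)&(t[...,0]>.005)
print("tip z tool",np.percentile(t[m][:,2],[95,99,100]),"x",np.percentile(t[m][:,0],[5,50,95]), m.sum())
to([.5419,-.1998,-.0085],.562)
E
```

```text
clock: 13.02
position: [0.5419, -0.2002, 0.0161]
tool_rot: [-3.139, 0.003, 0.559]
force: [-0.7, 1.2, 0.0]
grip_width: 0.0849
finger_force: 0.0
tip z tool [-0.03424699 -0.03117405 -0.0288158 ] x [0.00595727 0.01023134 0.01164134] 2710
shift now-frame [-0.0002 -0.0006  0.026 ] after-turn-frame [-0.0003 -0.0007  0.026 ] rotvec [-0.13  0.11 -0.14]
```

```bash
python3 -m crank '0.085 0 -.0005 .01 0 0 0;0.085 0 0 .01 0 0 0;0.085 0 0 .004 0 0 0;0.075 0 0 0 0 0 0;0.068 0 0 0 0 0 0;0.062 0 0 0 0 0 0;0.058 0 0 0 0 0 0;0.055 0 0 0 0 0 0' 45
python3 -m crank '0.053 0 0 0 0 0 0;0.051 0 0 0 0 0 0;0.048 0 0 0 0 0 0;0.045 0 0 0 0 0 0;0.04 0 0 0 0 0 0;0.04 0 0 0 0 0 0;0.04 0 0 0 0 0 0;0.04 0 0 0 0 0 0'
```

```text
clock: 13.73
position: [0.5433, -0.2003, -0.0046]
tool_rot: [3.141, 0.0, 0.559]
force: [0.1, 1.0, 0.6]
grip_width: 0.0549
finger_force: 0.3
clock: 14.4
position: [0.5432, -0.2001, -0.0045]
tool_rot: [-3.142, 0.0, 0.559]
force: [-2.8, 2.5, 7.1]
grip_width: 0.0517
finger_force: 45.6
```

Gripped: 51.7 mm, 45 N. I lift slowly and check.

```bash
python3 -m crank '0.04 0 0 -.001 0 0 0;0.04 0 0 -.002 0 0 0;0.04 0 0 -.004 0 0 0;0.04 0 0 -.006 0 0 0;0.04 0 0 -.008 0 0 0;0.04 0 0 -.01 0 0 0;0.04 0 0 -.01 0 0 0;0.04 0 0 -.01 0 0 0'
python3 -m crank '0.04 0 0 -.01 0 0 0;0.04 0 0 -.01 0 0 0;0.04 0 0 -.01 0 0 0;0.04 0 0 -.008 0 0 0;0.04 0 0 -.006 0 0 0;0.04 0 0 -.004 0 0 0;0.04 0 0 -.002 0 0 0;0.04 0 0 0 0 0 0'
python3 - <<'E'
from h import *
p,R,s=pose(); px,W,f=grab('wrist'); np.savez('w5',px=px,W=W); t=(W-p)@R
save(px,'w5.png',(130,130,390,384),2)
print(p,s['qpos'])
# back wall top edge, lip
for c in (235,256,275):
    print(c,[(r,*(np.round(t[r,c]*1000,1))) for r in range(140,300,6)])
m=(t[...,2]>-.07)&(t[...,2]<.02)&(abs(t[...,1])<.035)&(t[...,0]>-.08)&(t[...,0]<.06)
E
```

```text
clock: 15.07
position: [0.5434, -0.2003, 0.0474]
tool_rot: [3.141, -0.0, 0.559]
force: [0.1, 0.2, -2.4]
grip_width: 0.0512
finger_force: 47.2
clock: 15.73
position: [0.5433, -0.2003, 0.0963]
tool_rot: [3.142, 0.0, 0.559]
force: [0.3, 0.2, -2.0]
grip_width: 0.0515
finger_force: 47.2
[ 0.5432763  -0.20032105  0.0962555 ] [ 0.6522519   0.66070465 -0.57757095  1.80162516  0.47554882  0.82171082
 -1.17201251]
235 [(140, np.float64(40.4), np.float64(-16.1), np.float64(91.8)), (146, np.float64(35.9), np.float64(-16.2), np.float64(91.4)), (152, np.float64(31.3), np.float64(-16.3), np.float64(91.9)), (158, np.float64(26.6), np.float64(-16.4), np.float64(91.9)), (164, np.float64(22.2), np.float64(-16.4), np.float64(90.9)), (170, np.float64(40.1), np.float64(-9.1), np.float64(-18.1)), (176, np.float64(40.2), np.float64(-8.4), np.float64(-30.2)), (182, np.float64(40.1), np.float64(-7.7), np.float64(-40.1)), (188, np.float64(40.1), np.float64(-7.2), np.float64(-48.7)), (194, np.float64(38.1), np.float64(-7.2), np.float64(-49.1)), (200, np.float64(24.9), np.float64(-9.7), np.float64(-13.0)), (206,
[... 3611 characters left out ...]
4(8.6), np.float64(-18.8)), (236, np.float64(11.0), np.float64(8.5), np.float64(-22.3)), (242, np.float64(9.1), np.float64(8.4), np.float64(-24.6)), (248, np.float64(6.5), np.float64(8.4), np.float64(-25.2)), (254, np.float64(3.0), np.float64(8.5), np.float64(-24.0)), (260, np.float64(-5.8), np.float64(9.3), np.float64(-12.7)), (266, np.float64(-9.2), np.float64(9.3), np.float64(-12.5)), (272, np.float64(-13.0), np.float64(9.4), np.float64(-11.5)), (278, np.float64(-10.7), np.float64(8.9), np.float64(-21.1)), (284, np.float64(-12.2), np.float64(8.8), np.float64(-23.9)), (290, np.float64(-14.4), np.float64(8.7), np.float64(-25.3)), (296, np.float64(-17.3), np.float64(8.8), np.float64(-25.7))]
```

View pics/w5.png

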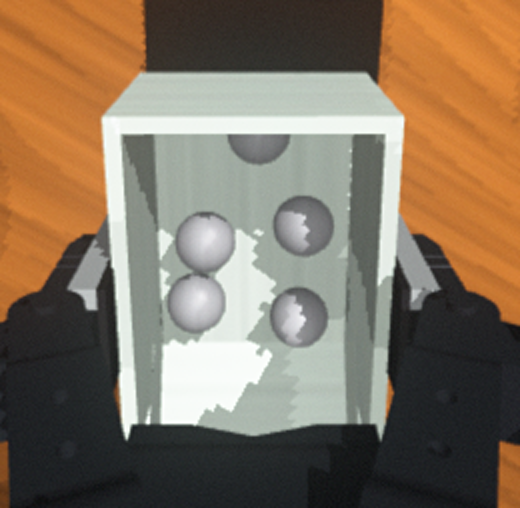

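The scoop is held level and all five balls are in it (205,240), (195,300), (303,225), (298,315), (258,145). Tool-frame lip = (-68, 0, -35) mm. I turn it in place.

```bash
python3 -m crank '0.04 0 0 0 0 0 -2;0.04 0 0 0 0 0 -4;0.04 0 0 0 0 0 -5;0.04 0 0 0 0 0 -5;0.04 0 0 0 0 0 -5;0.04 0 0 0 0 0 -5;0.04 0 0 0 0 0 -5;0.04 0 0 0 0 0 -5'
python3 -m crank '0.04 0 0 0 0 0 -5;0.04 0 0 0 0 0 -5;0.04 0 0 0 0 0 -5;0.04 0 0 0 0 0 -5;0.04 0 0 0 0 0 -5;0.04 0 0 0 0 0 -5;0.04 0 0 0 0 0 -5;0.04 0 0 0 0 0 -5' >/dev/null
python3 -m crank '0.04 0 0 0 0 0 -5;0.04 0 0 0 0 0 -5;0.04 0 0 0 0 0 -5;0.04 0 0 0 0 0 -4;0.04 0 0 0 0 0 -1.9;0.04 0 0 0 0 0 0;0.04 0 0 0 0 0 0;0.04 0 0 0 0 0 0'
python3 -c "
from h import *
print(pose()[2]['qpos']);to([.372,.259,.096],2.25)"
```

```text
clock: 16.45
position: [0.543, -0.2002, 0.0955]
tool_rot: [-3.14, 0.0, 1.192]
force: [-0.2, -0.4, -1.9]
grip_width: 0.0511
finger_force: 47.2
clock: 17.78
position: [0.5431, -0.2002, 0.0958]
tool_rot: [-3.141, -0.0, 2.249]
force: [1.0, 0.5, -2.4]
grip_width: 0.0514
finger_force: 47.2
[ 0.88830114  0.7945414  -0.96690346  1.78980469  0.77780529  0.99178896
  0.27840844]
shift now-frame [ 0.465   0.1548 -0.    ] after-turn-frame [ 4.648e-01  1.553e-01 -2.000e-04] rotvec [-0.03 -0.03 -0.06]
```

```bash
python3 -m crank '0.04 .0076 .0025 0 0 0 0;0.04 .0152 .0051 0 0 0 0;0.04 .0228 .0076 0 0 0 0;0.04 .0228 .0076 0 0 0 0;0.04 .0228 .0076 0 0 0 0;0.04 .0228 .0076 0 0 0 0;0.04 .0228 .0076 0 0 0 0;0.04 .0228 .0076 0 0 0 0'
python3 -m crank '0.04 .0228 .0076 0 0 0 0;0.04 .0228 .0076 0 0 0 0;0.04 .0228 .0076 0 0 0 0;0.04 .0228 .0076 0 0 0 0;0.04 .0228 .0076 0 0 0 0;0.04 .0228 .0076 0 0 0 0;0.04 .0228 .0076 0 0 0 0;0.04 .0228 .0076 0 0 0 0'
python3 -m crank '0.04 .0228 .0076 0 0 0 0;0.04 .0228 .0076 0 0 0 0;0.04 .0228 .0076 0 0 0 0;0.04 .0228 .0076 0 0 0 0;0.04 .0171 .0057 0 0 0 0;0.04 .0104 .0035 0 0 0 0;0.04 .0047 .0016 0 0 0 0;0.04 0 0 0 0 0 0'
python3 -c "
from h import *
print(pose()[2]['qpos']);to([.372,.259,.0133],2.25)"
```

```text
clock: 18.45
position: [0.4834, -0.0413, 0.0962]
tool_rot: [-3.141, 0.0, 2.25]
force: [0.4, 0.4, -1.9]
grip_width: 0.0509
finger_force: 47.2
clock: 19.12
position: [0.416, 0.1387, 0.0962]
tool_rot: [-3.141, 0.0, 2.25]
force: [1.2, 0.0, -1.3]
grip_width: 0.0514
finger_force: 47.2
clock: 19.78
position: [0.3707, 0.2602, 0.0962]
tool_rot: [-3.142, -0.0, 2.252]
force: [0.0, -0.6, -2.1]
grip_width: 0.0517
finger_force: 47.2
[ 0.01412895  0.63940891 -1.01252554  2.10817712  0.76428552  0.81966052
 -0.79366245]
shift now-frame [-0.0018  0.0002  0.0829] after-turn-frame [-0.0017  0.0002  0.0829] rotvec [-0.   -0.02  0.1 ]
```

```bash
python3 -m crank '0.04 -.0018 0 .005 0 0 0;0.04 0 0 .012 0 0 0;0.04 0 0 .015 0 0 0;0.04 0 0 .015 0 0 0;0.04 0 0 .014 0 0 0;0.04 0 0 .01 0 0 0;0.04 0 0 .006 0 0 0;0.04 0 0 .003 0 0 0'
python3 -c "
from h import *
to([.372,.259,.0133],2.25)
px,W,f=grab('top'); a=cv2.resize(px[165:285,120:260],(466,400),interpolation=cv2.INTER_CUBIC)
C=np.array([.448,.165]);e=np.array([-.628,.778]);n=np.array([.778,.628])
q=W.reshape(-1,3); d=(q[:,:2]-C)@e; l=(q[:,:2]-C)@n
m=(abs(l)<.02)&(d>.03)&(d<.09)&(q[:,2]>.015)
o=np.argsort(d[m]); print(np.c_[d[m],q[m][:,2]][o].round(3)[::2].tolist())
px,W,f=grab('side'); u=f['R']@np.array([.41,.21,.05])+f['t']; fl=192/np.tan(np.radians(f['vertical_fov'])/2); c=int(u[0]/u[2]*fl+f['cx']); r=int(u[1]/u[2]*fl+f['cy']); print(c,r)
b=cv2.resize(px[r-50:r+50,c-40:c+40],(320,400),interpolation=cv2.INTER_CUBIC); save(np.hstack([a,b]),'pre.png')"
```

```text
clock: 20.45
position: [0.3726, 0.2569, 0.0152]
tool_rot: [-3.14, -0.0, 2.249]
force: [-0.1, -0.3, -2.8]
grip_width: 0.0512
finger_force: 47.3
shift now-frame [0.002  0.0009 0.0019] after-turn-frame [0.002  0.0009 0.0019] rotvec [-0.09 -0.   -0.04]
[[0.032, 0.52], [0.032, 0.506], [0.034, 0.506], [0.034, 0.518], [0.036, 0.509], [0.036, 0.513], [0.037, 0.473], [0.038, 0.508], [0.038, 0.514], [0.038, 0.493], [0.04, 0.477], [0.04, 0.52], [0.04, 0.495], [0.042, 0.509], [0.042, 0.502], [0.042, 0.512], [0.044, 0.474], [0.044, 0.505], [0.044, 0.491], [0.045, 0.511], [0.046, 0.445], [0.046, 0.504], [0.047, 0.485], [0.047, 0.511], [0.047, 0.514], [0.048, 0.458], [0.048, 0.487], [0.048, 0.504], [0.049, 0.509], [0.05, 0.447], [0.05, 0.494], [0.051, 0.447], [0.051, 0.461], [0.051, 0.502], [0.051, 0.506], [0.052, 0.448], [0.052, 0.448], [0.053, 0.493], [0.053, 0.488], [0.053, 0.448], [0.053, 0.501], [0.054, 0.505], [0.054, 0.448], [0.054, 0.449], [0.055, 0.484], [0.055, 0.488], [0.055, 0.475], [0.055, 0.496], [0.056, 0.449], [0.056, 0.464], [0.057, 0.505], [0.057, 0.45], [0.057, 0.483], [0.057, 0.
[... 1273 characters left out ...]
9, 0.491], [0.079, 0.471], [0.079, 0.486], [0.079, 0.492], [0.08, 0.449], [0.08, 0.486], [0.08, 0.455], [0.081, 0.458], [0.081, 0.487], [0.081, 0.474], [0.081, 0.448], [0.081, 0.473], [0.082, 0.479], [0.082, 0.447], [0.082, 0.473], [0.083, 0.454], [0.083, 0.458], [0.083, 0.474], [0.083, 0.485], [0.084, 0.46], [0.084, 0.448], [0.084, 0.468], [0.084, 0.47], [0.085, 0.484], [0.085, 0.479], [0.085, 0.449], [0.085, 0.485], [0.086, 0.456], [0.086, 0.451], [0.086, 0.447], [0.086, 0.485], [0.086, 0.458], [0.087, 0.483], [0.087, 0.475], [0.087, 0.446], [0.088, 0.477], [0.088, 0.483], [0.088, 0.471], [0.088, 0.445], [0.089, 0.458], [0.089, 0.473], [0.089, 0.459], [0.089, 0.442], [0.09, 0.473]]
268 249
```

View pics/pre.png

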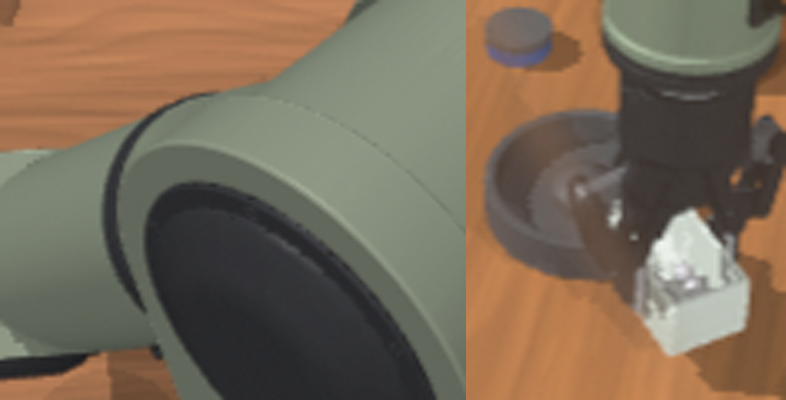

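The side crop shows the scoop at (690,290) left of the housing, lip over the rim, balls inside; the top view is blocked by the arm. By calculation the lip is 51 mm from the housing centre and 20 mm above the rim. I trim by 2 mm and tip slowly about the lip.

```bash
python3 -m crank '0.04 .002 .001 .002 0 0 0;0.04 0 0 0 0 0 0;0.04 .0006 0 -.0012 0 1 0;0.04 .0012 0 -.0024 0 2 0;0.04 .0012 0 -.0024 0 2 0;0.04 .0012 0 -.0024 0 2 0;0.04 .0012 0 -.0024 0 2 0;0.04 .0012 0 -.0024 0 2 0' 60
python3 -m crank '0.04 .0012 0 -.0022 0 2 0;0.04 .0012 0 -.0022 0 2 0;0.04 .0012 0 -.0022 0 2 0;0.04 .0012 0 -.0022 0 2 0;0.04 .0012 0 -.0022 0 2 0;0.04 .0012 0 -.0022 0 2 0;0.04 .0012 0 -.0022 0 2 0;0.04 .0012 0 -.0022 0 2 0'
python3 -c "
from h import *
p,R,s=pose(); l=p+R@np.array([-.068,0,-.0347]); print('lip',l,(l[:2]-[.448,.165]),s['qpos'],s['tool_rot'])"
```

```text
clock: 21.22
position: [0.369, 0.2643, 0.0284]
tool_rot: [3.141, -0.194, 2.25]
force: [-0.0, 0.2, -2.8]
grip_width: 0.0511
finger_force: 65.1
clock: 21.88
position: [0.3669, 0.267, 0.048]
tool_rot: [3.141, -0.473, 2.25]
force: [-0.7, -0.5, -1.8]
grip_width: 0.051
finger_force: 65.1
lip [0.41481833 0.20755842 0.04788705] [-0.03318167  0.04255842] [ 0.38267746  0.99388902 -1.17665837  2.05475637  0.64591961  0.73317095
 -0.41153105] [ 3.14054146 -0.47345498  2.25016453]
```

```bash
python3 -m crank '0.04 .0006 0 -.0012 0 1 0;0.04 .0006 0 -.0012 0 1 0;0.04 .0006 0 -.0012 0 1 0;0.04 .0006 0 -.0012 0 1 0;0.04 .0006 0 -.0012 0 1 0;0.04 .0006 0 -.0012 0 1 0;0.04 .0006 0 -.0012 0 1 0;0.04 .0006 0 -.0012 0 1 0'
python3 -m crank '0.04 .0006 0 -.0012 0 1 0;0.04 .0006 0 -.0012 0 1 0;0.04 .0006 0 -.0012 0 1 0;0.04 .0006 0 -.0012 0 1 0;0.04 .0006 0 -.0012 0 1 0;0.04 .0006 0 -.0012 0 1 0;0.04 .0006 0 -.0012 0 1 0;0.04 .0006 0 -.0012 0 1 0'
python3 -m crank '0.04 .0006 0 -.0012 0 1 0;0.04 .0006 0 -.0012 0 1 0;0.04 .0006 0 -.0012 0 1 0;0.04 .0006 0 -.0012 0 1 0;0.04 .0006 0 -.0012 0 1 0;0.04 0 0 0 0 0 0;0.04 0 0 0 0 0 0;0.04 0 0 0 0 0 0'
python3 -m crank '0.04 0 0 0 0 0 0;0.04 0 0 0 0 0 0;0.04 0 0 0 0 0 0;0.04 0 0 0 0 0 0;0.04 0 0 0 0 0 0;0.04 0 0 0 0 0 0;0.04 0 0 0 0 0 0;0.04 0 0 0 0 0 0'
python3 -c "
from h import *
p,R,s=pose(); l=p+R@np.array([-.068,0,-.0347]); print('lip',l,s['force'],s['qpos'],s['tool_rot'])
a,_,_=grab('wrist'); b,_,f=grab('side')
save(np.hstack([cv2.resize(a,(440,330))[:,60:400],cv2.resize(b[185:285,215:325],(363,330),interpolation=cv2.INTER_CUBIC)]),'pour.png')"
```

```text
clock: 22.55
position: [0.3668, 0.2667, 0.0582]
tool_rot: [-3.141, -0.613, 2.25]
force: [-0.5, -0.0, -2.0]
grip_width: 0.0512
finger_force: 65.1
clock: 23.22
position: [0.3682, 0.2649, 0.0687]
tool_rot: [-3.141, -0.752, 2.25]
force: [-1.2, -0.1, -1.3]
grip_width: 0.0512
finger_force: 65.3
clock: 23.88
position: [0.3694, 0.2634, 0.075]
tool_rot: [-3.141, -0.838, 2.25]
force: [-0.2, -0.6, -1.5]
grip_width: 0.0509
finger_force: 65.4
clock: 24.55
position: [0.3695, 0.2633, 0.0749]
tool_rot: [-3.141, -0.838, 2.25]
force: [-0.7, 0.3, -1.4]
grip_width: 0.0515
finger_force: 65.4
lip [0.41432943 0.20781331 0.0476068 ] [-0.67836186  0.30074815 -1.36487893] [ 0.59241315  1.2670896  -1.31608374  1.93463448  0.46777324  0.91413675
 -0.13214164] [-3.14109381 -0.8379038   2.24989496]
```

View pics/pour.png

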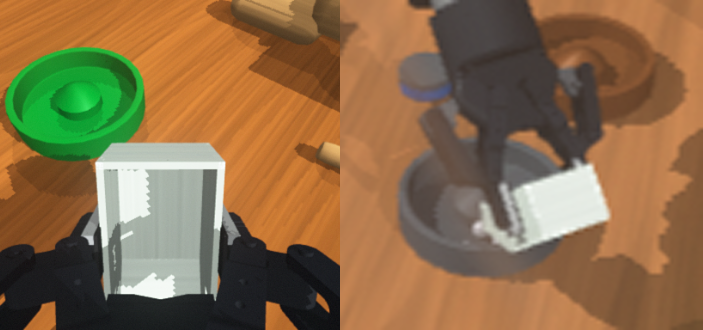

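The wrist view shows the scoop floor empty up to the ramp (160,270), and the side crop shows it tipped over the race with balls by the lip at (478,230). The measured weight has dropped by the balls' 0.5 N. I level out about the lip and look inside.

```bash
python3 -m crank '0.04 -.0026 0 .0047 0 -4 0;0.04 -.0026 0 .0047 0 -4 0;0.04 -.0026 0 .0047 0 -4 0;0.04 -.0026 0 .0047 0 -4 0;0.04 -.0026 0 .0047 0 -4 0;0.04 -.0026 0 .0047 0 -4 0;0.04 -.0026 0 .0047 0 -4 0;0.04 -.0026 0 .0047 0 -4 0'
python3 -m crank '0.04 -.0026 0 .003 0 -4 0;0.04 -.0026 0 .003 0 -4 0;0.04 -.0026 0 .003 0 -4 0;0.04 -.0026 0 .003 0 -4 0;0.04 0 0 -.01 0 0 0;0.04 0 0 -.02 0 0 0;0.04 0 0 -.03 0 0 0;0.04 0 0 -.03 0 0 0'
python3 -c "
from h import *
p,R,s=pose(); print(p,s['tool_rot'],s['qpos'],s['force'])
a,_,_=grab('wrist'); b,W,f=grab('side'); np.savez('s3',px=b,W=W)
save(np.hstack([cv2.resize(a,(440,330))[:,60:400],cv2.resize(b[185:285,215:325],(363,330),interpolation=cv2.INTER_CUBIC)]),'pour2.png')
to([.54,-.2,.096],.559)"
```

```text
clock: 25.32
position: [0.3674, 0.2662, 0.0329]
tool_rot: [3.141, -0.276, 2.25]
force: [0.4, 0.6, -2.3]
grip_width: 0.0511
finger_force: 65.4
clock: 25.98
position: [0.3711, 0.2601, 0.1099]
tool_rot: [-3.14, -0.001, 2.252]
force: [1.3, -0.2, -1.3]
grip_width: 0.0508
finger_force: 65.3
[0.37110168 0.26009951 0.10989048] [-3.13952715e+00 -9.97839050e-04  2.25215653e+00] [ 0.02102748  0.61044364 -1.01529647  2.09662466  0.7156286   0.8337155
 -0.74993223] [ 1.28808831 -0.18624402 -1.34899147]
shift now-frame [-0.4635 -0.1603  0.0158] after-turn-frame [-0.1032  0.4795  0.0164] rotvec [ 0.19 -0.19 96.92]
```

View pics/pour2.png

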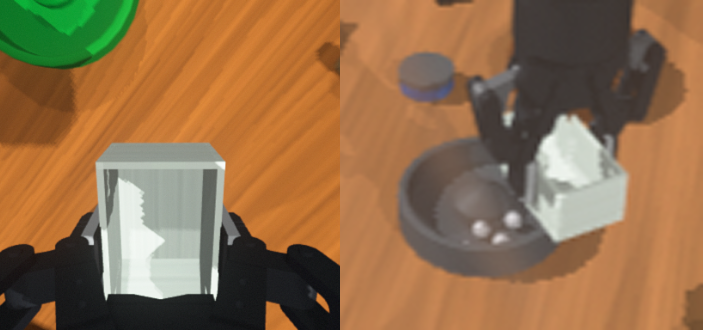

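The side crop shows the scoop empty and balls in the race at (482,228), (513,218) and (500,240); the arm hides the rest. I carry the scoop back and then count the balls from the top camera by code.

```bash
python3 -m crank '0.04 -.0117 -.0040 0 0 0 0;0.04 -.0233 -.0079 0 0 0 0;0.04 -.0233 -.0079 0 0 0 0;0.04 -.0233 -.0079 0 0 0 0;0.04 -.0233 -.0079 0 0 0 0;0.04 -.0233 -.0079 0 0 0 0;0.04 -.0233 -.0079 0 0 0 0;0.04 -.0233 -.0079 0 0 0 0' >/dev/null
python3 -m crank '0.04 -.0233 -.0079 0 0 0 0;0.04 -.0233 -.0079 0 0 0 0;0.04 -.0233 -.0079 0 0 0 0;0.04 -.0233 -.0079 0 0 0 0;0.04 -.0233 -.0079 0 0 0 0;0.04 -.0233 -.0079 0 0 0 0;0.04 -.0233 -.0079 0 0 0 0;0.04 -.0233 -.0079 0 0 0 0' >/dev/null
python3 -m crank '0.04 -.0233 -.0079 0 0 0 0;0.04 -.0233 -.0079 0 0 0 0;0.04 -.0233 -.0079 0 0 0 0;0.04 -.0233 -.0079 0 0 0 0;0.04 -.0117 -.004 0 0 0 0;0.04 0 0 0 0 0 2;0.04 0 0 0 0 0 4;0.04 0 0 0 0 0 6'
python3 -m crank '0.04 0 0 0 0 0 6;0.04 0 0 0 0 0 6;0.04 0 0 0 0 0 6;0.04 0 0 0 0 0 6;0.04 0 0 0 0 0 6;0.04 0 0 0 0 0 6;0.04 0 0 0 0 0 6;0.04 0 0 0 0 0 6'>/dev/null
python3 -m crank '0.04 0 0 0 0 0 6;0.04 0 0 0 0 0 6;0.04 0 0 0 0 0 6;0.04 0 0 0 0 0 6;0.04 0 0 0 0 0 6;0.04 0 0 0 0 0 4;0.04 0 0 0 0 0 3;0.04 0 0 0 0 0 0'
python3 - <<'E'
from h import *
to([.5433,-.2002,.03],.562)
px,W,f=grab('top'); W0=np.load('top.npz')['W']; px0=np.load('top.npz')['px']
d=np.hypot(W[...,0]-.448,W[...,1]-.165)
m=((W[...,2]-W0[...,2])>.006)&(d<.062)
n,lab,st,ce=cv2.connectedComponentsWithStats(m.astype(np.uint8))
for i in range(1,n):
    k=lab==i; print(st[i,4],W[k].mean(0).round(4),W[k][:,2].max().round(4))
dc=np.abs(px.astype(int)-px0.astype(int)).sum(2)
b=cv2.connectedComponentsWithStats(((dc>60)&(d<.075)).astype(np.uint8)); print(b[2][1:].tolist())
E
```

```text
clock: 28.08
position: [0.5419, -0.2017, 0.1084]
tool_rot: [-3.141, -0.001, 2.038]
force: [-0.5, 0.1, -0.6]
grip_width: 0.051
finger_force: 65.6
clock: 29.42
position: [0.542, -0.2013, 0.1087]
tool_rot: [-3.141, 0.001, 0.555]
force: [1.0, -0.2, -1.6]
grip_width: 0.0511
finger_force: 65.5
shift now-frame [ 0.0018 -0.0002  0.0787] after-turn-frame [ 0.0017 -0.0003  0.0787] rotvec [-0.03  0.04 -0.38]
1 [0.5057 0.1442 0.0238] 0.0238
1 [0.499  0.1573 0.0124] 0.0124
1 [0.4936 0.1749 0.0112] 0.0112
1 [0.49   0.1486 0.0123] 0.0123
1 [0.4818 0.1775 0.0122] 0.0122
1 [0.4818 0.1718 0.0116] 0.0116
2 [0.4802 0.1646 0.0112] 0.0117
1 [0.4815 0.1574 0.0113] 0.0113
1 [0.4811 0.1285 0.0104] 0.0104
1 [0.4804 0.1165 0.0139] 0.0139
1 [0.4765 0.1979 0.0116] 0.0116
1 [0.4759 0.1774 0.0126] 0.0126
1 [0.4722 0.1283 0.0115] 0.0115
1 [0.466  0.1223 0.0139] 0.0139
1 [0.4617 0.1889 0.0121] 0.0121
1 [0.4636 0.1341 0.0112] 0.0112
16 [0.4496 0.2197 0.0192] 0.0242
1 [0.4565 0.2066 0.0097] 0.0097
1 [0.4573 0.1138 0.0122] 0.0122
16 [0.4422 0.1945 0.0203] 0.0248
1 [0.4427 0.1052 0.0122] 0.0122
1 [0.4388 0.1624 0.0339] 0.0339
1 [0.433  0.2223 0.0165] 0.0165
1 [0.4343 0.1139 0.0123] 0.0123
17 [0.4232 0.205  0.0196] 0.0225
18 [0.4204 0.178  0.02  ] 0.0231
1 [0.4207 0.1596 0.0137] 0.0137
1 [0.4012 0.1796 0.0125] 0.0125
19 [0.3932 0.1666 0.02  ] 0.0257
[[177, 220, 5, 6, 17], [186, 223, 5, 8, 24], [180, 226, 2, 1, 2], [180, 228, 1, 1, 1], [182, 229, 5, 5, 18], [191, 230, 5, 9, 27], [184, 235, 3, 2, 5], [195, 240, 5, 5, 20]]
```

All five balls are in the race (five blobs with tops at 22–26 mm, radii 28–55 mm). I lower the scoop onto the mat.

```bash
python3 -m crank '0.04 .0018 0 .01 0 0 -.4;0.04 0 0 .02 0 0 0;0.04 0 0 .02 0 0 0;0.04 0 0 .02 0 0 0;0.04 0 0 .018 0 0 0;0.04 0 0 .01 0 0 0;0.04 0 0 .005 0 0 0;0.04 0 0 .002 0 0 0'
python3 -m crank '0.04 0 0 0 0 0 0;0.04 0 0 .001 0 0 0;0.04 0 0 .001 0 0 0;0.04 0 0 .001 0 0 0;0.04 0 0 .001 0 0 0;0.04 0 0 0 0 0 0;0.04 0 0 0 0 0 0;0.04 0 0 0 0 0 0'
python3 -c "
from h import *
to([.5433,-.2002,-.0045],.562)"
```

```text
clock: 30.13
position: [0.5435, -0.2007, 0.0032]
tool_rot: [-3.14, 0.001, 0.565]
force: [-0.8, 0.3, -0.8]
grip_width: 0.0511
finger_force: 65.5
clock: 30.8
position: [0.5438, -0.2011, 0.0001]
tool_rot: [-3.142, 0.0, 0.564]
force: [-0.0, 0.1, -1.0]
grip_width: 0.0512
finger_force: 65.5
shift now-frame [ 0.0001 -0.001   0.0046] after-turn-frame [ 0.0001 -0.001   0.0046] rotvec [-0.    0.02  0.13]
```

```bash
python3 -m crank '0.04 0 -.001 .001 0 0 0;0.04 0 0 .001 0 0 0;0.04 0 0 .001 0 0 0;0.04 0 0 .0008 0 0 0;0.04 0 0 .0005 0 0 0;0.04 0 0 0 0 0 0;0.04 0 0 0 0 0 0;0.04 0 0 0 0 0 0'
python3 -c "
from h import *
print(pose()[0],pose()[2]['force'])"
```

```text
clock: 31.47
position: [0.5432, -0.2003, -0.0042]
tool_rot: [-3.142, 0.0, 0.564]
force: [0.1, -0.2, -0.5]
grip_width: 0.0507
finger_force: 65.7
[ 0.54323842 -0.20029105 -0.00421777] [ 0.11345656 -0.21996793 -0.45813467]
```

```bash
python3 -m crank '0.04 0 0 .0006 0 0 0;0.04 0 0 0 0 0 0;0.052 0 0 0 0 0 0;0.054 0 0 0 0 0 0;0.057 0 0 0 0 0 0;0.062 0 0 0 0 0 0;0.07 0 0 0 0 0 0;0.08 0 0 0 0 0 0' 20
python3 -m crank '0.085 0 0 0 0 0 0;0.085 0 0 0 0 0 0;0.085 0 0 0 0 0 0;0.085 0 0 -.005 0 0 0;0.085 0 0 -.01 0 0 0;0.085 0 0 -.02 0 0 0;0.085 0 0 -.03 0 0 0;0.085 0 0 -.03 0 0 0'
python3 -m crank '0.085 0 0 -.03 0 0 0;0.085 0 0 -.03 0 0 0;0.085 0 0 -.02 0 0 0;0.085 0 0 -.01 0 0 0;0.085 0 0 0 0 0 0;0.085 0 0 0 0 0 0;0.085 0 0 0 0 0 0;0.085 0 0 0 0 0 0'
python3 - <<'E'
from h import *
from fit import fit
p,R,s=pose(); px,W,f=grab('wrist')
q=W[(W[...,2]>.036)&(W[...,2]<.055)&(np.hypot(W[...,0]-.533,W[...,1]+.205)<.075)]
print('scoop',cv2.minAreaRect(q[:,:2].astype(np.float32)*1000),np.median(q[:,2]))
px,W,f=grab('top'); W0=np.load('top.npz')['W']
# other things vs start
ch=(abs(W[...,2]-W0[...,2])>.008).astype(np.uint8); ch=cv2.morphologyEx(ch,cv2.MORPH_OPEN,np.ones((2,2)))
n,l,st,c=cv2.connectedComponentsWithStats(ch)
for i in range(1,n):
    if st[i,4]>5: print(st[i].tolist(),W[l==i].mean(0).round(3))
E
```

```text
clock: 32.13
position: [0.5432, -0.2003, -0.0049]
tool_rot: [-3.141, 0.0, 0.564]
force: [0.5, 0.7, 0.5]
grip_width: 0.0792
finger_force: 0.0
clock: 32.8
position: [0.5428, -0.1999, 0.0918]
tool_rot: [-3.141, 0.001, 0.565]
force: [0.5, -0.5, -0.0]
grip_width: 0.0851
finger_force: 0.0
clock: 33.47
position: [0.5427, -0.2001, 0.1791]
tool_rot: [-3.14, 0.001, 0.565]
force: [0.3, -0.6, -0.4]
grip_width: 0.085
finger_force: 0.0
scoop ((533.3350830078125, -206.71209716796875), (103.92800903320312, 52.1341552734375), 32.43971633911133) 0.044149445541506
[2, 0, 3, 2, 6] [ 1.782  1.363 -0.748]
[184, 0, 3, 2, 6] [ 1.677  0.339 -0.646]
[402, 0, 2, 3, 6] [ 1.722 -0.826 -0.748]
[405, 0, 4, 2, 8] [ 1.727 -0.85  -0.751]
[435, 0, 3, 2, 6] [ 1.721 -1.008 -0.749]
[463, 0, 4, 2, 8] [ 1.714 -1.16  -0.745]
[255, 2, 2, 3, 6] [ 1.733 -0.027 -0.751]
[0, 7, 2, 3, 6] [ 1.742  1.378 -0.755]
[257, 9, 2, 3, 6] [ 1.691 -0.037 -0.752]
[37, 10, 3, 4, 8] [ 1.71   1.164 -0.749]
[343, 14, 3, 3, 7] [ 1.648 -0.505 -0.751]
[39, 19, 4, 4, 8] [ 1.659  1.149 -0.754]
[78, 21, 2, 4, 8] [ 1.637  0.937 -0.748]
[293, 21, 3, 2, 6] [ 1.613 -0.232 -0.747]
[355, 20, 3, 2, 6] [ 1.611 -0.566 -0.748]
[507, 21, 5, 4, 10] [ 1.581 -1.384 -0.749]
[253, 24, 3, 2, 6] [ 1.603 -0.016 -0.751]
[310, 25, 3, 2, 6] [ 1.586 -0.322 -0.745]
[361, 24, 3, 2, 6] [ 1.587 -0.597 -0.749]
[344, 31, 3, 2, 6] [ 1.55  -0.504 -0.751]
[224, 37, 3, 2, 6] [ 1.529  0.141 -0.75 ]
[233, 48, 2, 3, 6] [ 1.46   0.096 -0.749]
[0, 57, 2, 3, 6] [ 1.437  1.342 -0.747]
[315, 87, 197, 297, 31679] [nan nan nan]
[0, 91, 2, 3, 6] [ 1.245  1.327 -0.753]
[329, 191, 5, 4, 17] [ 0.532 -0.222  0.008]
[323, 194, 2, 4, 8] [ 0.523 -0.199  0.012]
[178, 222, 4, 5, 15] [0.447 0.217 0.017]
[187, 225, 4, 4, 14] [0.44  0.193 0.016]
[183, 232, 4, 3, 11] [0.421 0.204 0.017]
[193, 233, 4, 4, 12] [0.417 0.175 0.015]
[196, 243, 5, 3, 14] [0.389 0.163 0.022]
[244, 371, 35, 13, 338] [nan nan nan]
```

The scoop stands within 1.5 mm and 0.3° of where it started, upright on the mat. The five balls are in the race, and the top camera shows no bystander moved where the arm did not block its view.

```bash
python3 -c "
from workcell import bot; print(bot.job_done())"
```

```text
the job is handed in; nothing more can be done
None
```

The job is handed in at about 34 s: all five balls are in the bearing housing's race, the empty scoop is upright on its mat and released, and I saw no other items moved, though the arm hid part of the right side in the last check.

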